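# Take the depth of the tube mold

## Task

Take the inside depth of the grey tube mold with the depth gauge from the pine rack: lower the rod into the tube until its foot rests on the disc inside, then slide the bridge down the rod until it sits on the tube's rim and hold it there with a steady push of about 10 N for a good second. Let go and leave the gauge standing in the mold; do not force the tube down into its cap or the disc deeper into the tube, and leave the trays, jug and dividers where they are.

Things in the scene. Friction and masses are not known exactly. Their poses are not given: they have to be found in the camera images.
- gauge: Depth gauge, hanging upright in the rack: steel rod 10 mm in diameter with a white nylon foot (38 mm across, 12 mm high, lower edge chamfered 5 mm) and a flat head button on top (18 mm across, 6 mm high); 144.5 mm tall, about 0.2 kg in all. Origin: centre of the foot's underside; z up along the rod, x along its bridge.
- stop_seat (a point): Centre of the underside of the gauge's bridge (its sliding stop), on the rod's axis: an aluminium bar 90 x 30 mm (x, y), 8 mm thick, with a square hub on top. At the start it lies on the rack's top board, 104 mm above the foot's underside. Friction keeps it where it is on the rod; about 5 N slides it, and the rod then rises through the hub.
- hub (a point): Centre of the bridge's square hub, the grip: 28 x 28 mm with flat sides facing the gauge's x and y, 26 mm high, from 8 to 34 mm above the bridge's underside; this point is 21 mm above the underside. The head button is just above it at the start and 12 to 28 mm higher when the job is done.
- stop (a joint): How far the bridge has been slid down the rod, in m: 0 at the start (bridge underside 104 mm above the foot's underside), up to 0.060.
- mold: Grey PVC tube mold upright in a pine foot (120 x 120 x 22 mm) fixed to the worktop: bore 42 mm, tube 50 mm outside, end cap 60 mm across up to 52 mm high. The tube is a push fit in the cap: rim 105 to 115 mm above the worktop, driven lower by over 25 N. A push-out disc closes the bore 76 to 92 mm below the rim, driven deeper by over 18 N. Origin: centre of the foot's underside, under the bore; z up.
- rack: Pine gauge rack fixed to the worktop: a top board 110 x 120 mm (x, y) whose upper face is 120 mm up, on two side cheeks, with one round hole of 46 mm in its middle through which the gauge hangs. Origin: centre of its underside.
- trays: Three stacked teal silicone cavity trays, 130 x 212 x 72 mm together; bystander. Origin: centre of the underside.
- jug: Stainless jug, 98 mm across, 130 mm high, handle to its +y side; bystander. Origin: centre of the underside.
- dividers: Clear acrylic divider set, a crossed grid of 3 mm panels, 100 x 150 x 50 mm; bystander. Origin: centre of the underside.

How it is judged (in metres and radians):
On the way, in this order (a step that is already met when the one before it is completed fails the run):
1. the rod's foot rests on the disc at the bottom of the bore, the bridge still clear of the rim (contact force between gauge and disc_c0 above 0.3 N and horizontal distance between gauge and mold below 0.006 m and z of tube_c0 in the frame of stop_seat below -0.048 m), for 0.1 s.
2. the bridge sits on the rim and is held down there with 4 to 18 N for a second (contact force between stop and mold between 4 and 18 N and z of tube_c0 in the frame of stop_seat above -0.046 m and horizontal distance between stop_seat and mold below 0.006 m), for 1 s.
At the end, for the whole second after the job is handed in: The gauge stands upright (within 0.06 rad) and still in the mold, released: its foot rests on the disc (within 2 mm), and the underside of its bridge is on the rim within 2 mm and centred within 6 mm (z of tube_c0 in the frame of stop_seat between -0.046 and -0.042 m and horizontal distance between stop_seat and mold below 0.006 m and angle between gauge's own z axis and vertical below 0.06 rad and distance between gauge and disc_c0 below 0.005 m and linear speed of gauge below 0.01 m/s); the robot touches nothing.
It fails at once if the tube is driven more than 1.5 mm down into its cap (distance of tube_c0 from where it was at the start of the episode above 0.0015 m).
It fails at once if the push-out disc is driven more than 2 mm (distance of disc_c0 from where it was at the start of the episode above 0.002 m).
It fails at once if the trays are disturbed (distance of trays from where it was at the start of the episode above 0.02 m).
It fails at once if the jug is disturbed (distance of jug from where it was at the start of the episode above 0.02 m).
It fails at once if the dividers are disturbed (distance of dividers from where it was at the start of the episode above 0.02 m).
It also fails if it takes over 58 s, if anything falls off the work surface, if the arm or the gripper's body presses on something with over 40 N, if the wrist force passes 120 N, or if a joint passes its speed limit or range.

## Robot

A 6-joint arm with a two-finger parallel gripper is mounted at the origin on the work surface. World frame = base frame: x ahead of the robot, y to its left, z up, the work surface at z = 0. Lengths are in m, angles in degrees, forces in N, time in s.
With the tool pointing down it reaches from about 0.3 to 0.75 m from the base axis. Payload 8.5 kg.
Tool frame: the origin (TCP) lies at the very end of the fingers, on their centre line; the grasp point (between the pads) lies 19 mm behind it; x points along the fingers, y is the direction in which the jaws open and shut, and the axes are right-handed (so a half turn about x gives the same grasp; the last joint's range is limited). The gripper opens to 85 mm and grips with 20 to 120 N. Pads are 22 mm wide; open, the fingers measure 114 mm over their backs; the gripper's body (76 mm by 85 mm) begins 54 mm behind the grasp point. The pads swing forward as they close: fully open they stand 13 mm farther back than shut.
Start: joints at [55.789, 21.807, 74.336, -0, 83.858, -12.336], TCP at [0.205, 0.51, 0.231] pointing down, gripper open.
Joint ranges: [-178.18, 178.18], [-50.72, 133.34], [12.68, 142.11], [-81.47, 261.47], [9.98, 163.14], [-165.26, 165.26]. Speed limits (degrees/s): [136.94, 136.94, 180, 180, 180, 180].

## Interface

Orientations are given as a 3x3 rotation matrix whose columns are the frame's x, y, z axes.
In Python, from rig import sensors, cams, env gives the robot as it stands.
- The arm moves only by the shell command python3 -m crank 'ROWS' [FORCE]. ROWS is a JSON object of lists of equal length, an entry for each row: "hand": the closure in counts, from 0 (fully open) to 255 (shut); "translation": the shift along the tool's x, y, z in m, a list of three; "dr": the turn, a rotation vector about the tool's x, y, z in rad, a list of three. A call has 1 to 5 rows; each row is the pose to reach, as a shift and turn from the pose commanded when the call began, along the tool's axes at that moment; what a row does not reach only later rows make up. A row lasts 1/10 s, in which the tool goes at most 50 mm and 8.59 degrees, less where a joint would pass 70% of its speed; a pose out of reach is approached as far as the arm can. A call with a gripper value outside its range is refused whole. The fingers move at their own pace and stop on an object; FORCE is the grip in N (left out, the last holds). Time passes only in rows, so rows that repeat a pose let the fingers close. It gives the time, the measured TCP pose, the force and the opening at its end, in the units of the state.
- sensors.observe(): the state, without advancing time (a new reading comes with each control period).
- cams.get_image(name): name is "scene" or "top"; returns (picture, depth): 480x640x3 uint8, blue, green, red; 480x640 float32, m along the optical axis (not along the pixel's ray), 0 where there is no reading.
- cams.calibration(name): a dict with "vertical_fov" (degrees; the focal length in pixels is half the picture's height over the tangent of half this angle, whatever the lens; pixels are square), "cx", "cy" (the principal point, pixels), "distortion" ([k1, k2, p1, p2, k3] as OpenCV has them; the pictures are not rectified), "extrinsics" (4x4, takes a point from camera to world coordinates). Camera axes: x right, y down, z forward; pixel columns grow to the right and rows downward; lengths in m; the calibration is good to about 2 mm. A picture is of the moment at which its call begins. calibration takes no time and is no camera call.
- env.close_job(): hands the job in, once; it reports no verdict.
The state is a dict: "time_s": time; "q": joint angles; "qvel": joint speeds; "joint_efforts": joint torques, N m; "position": TCP position; "tool_rot": TCP orientation; "ft_force": force on the tool from outside, world axes, zero at the start; "wrist_torque": the same for the moment, N m; "grip_width": finger opening in m.
Only numpy, scipy, OpenCV 4.12 (cv2) and the standard library are available. Lean on these libraries where they do the work, as an engineer would, in place of code of your own. Each camera call takes 0.05 s, during which the arm holds its last target. There are 200 camera calls.

## Working session

There is one attempt and no reset: what is moved stays moved. The work goes in short steps, Python scripts to look and compute and a shell command to move; the robot and the scene stay as the last step left them, time stands still between calls to the robot, and variables do not carry over. Pictures are saved under pics/ and viewed, about 8 in all and at most 12, crops included, and the job is handed in when it is done.

```bash
mkdir -p pics; ls; cat > h.py <<'E'
import numpy as np, cv2
from rig import sensors, cams, env
def grab(n,tag):
    im,d=cams.get_image(n); cv2.imwrite(f'pics/{tag}.png',im); np.save(f'pics/{tag}.npy',d); return im,d
def K(n):
    c=cams.calibration(n); f=240/np.tan(np.radians(c['vertical_fov']/2))
    return np.array([[f,0,c['cx']],[0,f,c['cy']],[0,0,1]]),np.array(c['distortion'],float),np.array(c['extrinsics'])
def world(n,uv,z):  # z depth array
    k,D,T=K(n); p=cv2.undistortPoints(np.array(uv,float).reshape(-1,1,2),k,D).reshape(-1,2)
    P=np.c_[p,np.ones(len(p))]*np.array(z).reshape(-1,1); return P@T[:3,:3].T+T[:3,3]
def cloud(n,d):
    v,u=np.mgrid[:480,:640]; return world(n,np.c_[u.ravel(),v.ravel()],d.ravel()).reshape(480,640,3)
def plane(n,uv,h): # ray hit z=h
    k,D,T=K(n); a=world(n,uv,np.ones(len(uv)))-T[:3,3]; return T[:3,3]+a*((h-T[2,3])/a[:,2])[:,None]
E
python3 - <<'E'
from h import *
for n in('scene','top'):
    grab(n,n+'0'); k,D,T=K(n); print(n,k[0,0],D,T.round(3).tolist())
s=sensors.observe(); print(s)
E
```

```text
pics
scene 535.8420936215415 [0.00216909 0.         0.         0.         0.        ] [[-0.859, 0.264, -0.439, 1.148], [0.512, 0.474, -0.717, 0.829], [0.019, -0.84, -0.542, 0.751], [0.0, 0.0, 0.0, 1.0]]
top 518.8648722706736 [-0.03007985  0.          0.          0.          0.        ] [[-0.036, -0.975, 0.221, 0.385], [-0.999, 0.037, -0.003, 0.009], [-0.005, -0.221, -0.975, 1.243], [0.0, 0.0, 0.0, 1.0]]
{'time_s': 0.1, 'q': array([ 5.57895508e+01,  2.18370141e+01,  7.43783799e+01, -1.78903061e-03,
        8.38583682e+01, -1.23357856e+01]), 'qvel': array([-0.01824338,  0.08521594, -0.19165197,  0.03160758, -0.02841285,
       -0.05681821]), 'joint_efforts': array([ 4.29891923e-03, -4.49224949e+01, -2.31656563e+01, -1.49921661e-04,
        3.68636451e-03, -4.55643459e-06]), 'position': array([0.20477828, 0.51017733, 0.23078656]), 'tool_rot': array([[-6.98142678e-04,  3.72573894e-01,  9.28002266e-01],
       [-1.08210053e-03,  9.28001667e-01, -3.72574468e-01],
       [-9.99999171e-01, -1.26430188e-03, -2.44715161e-04]]), 'ft_force': array([ 0.45604052, -0.55040989,  0.32758522]), 'wrist_torque': array([-0.00807919, -0.06817788,  0.02043291]), 'grip_width': 0.0853958117806245}
```

View pics/top0.png

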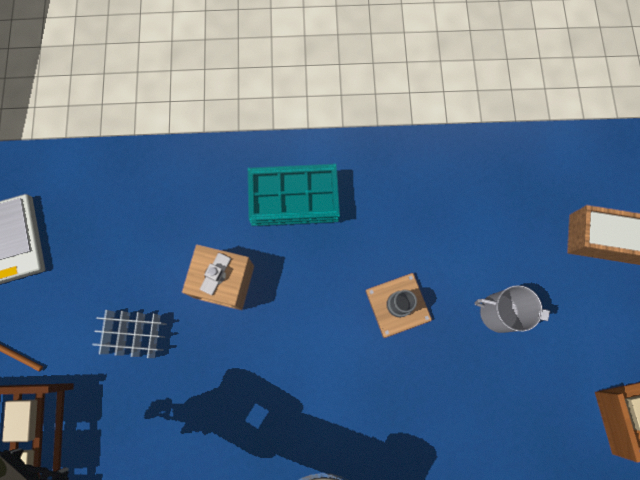

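View pics/scene0.png

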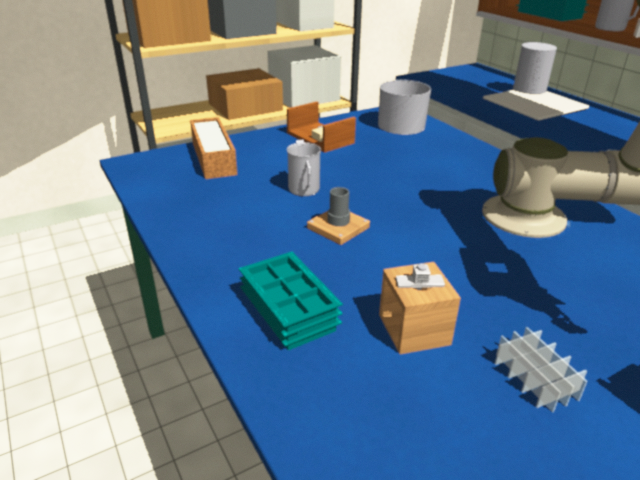

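The top view shows the rack and gauge near (217,272), the mold near (402,302), the jug at (517,310), the trays at (293,195) and the dividers at (130,333). Next I'll enlarge the gauge and the mold.

```bash
python3 - <<'E'
from h import *
t=cv2.imread('pics/top0.png'); d=np.load('pics/top0.npy')
a=cv2.resize(t[235:315,175:265],None,fx=4.4,fy=4.4*1,interpolation=cv2.INTER_CUBIC)
b=cv2.resize(t[265:345,358:448],None,fx=4.4,fy=4.4,interpolation=cv2.INTER_CUBIC)
cv2.imwrite('pics/crop1.png',np.hstack([a,b]))
C=cloud('top',d); s=np.load('pics/scene0.npy'); S=cloud('scene',s)
def reg(C,x0,x1,y0,y1,lo,hi):
    m=(C[...,2]>lo)&(C[...,2]<hi)&(C[...,0]>x0)&(C[...,0]<x1)&(C[...,1]>y0)&(C[...,1]<y1); return C[m]
for nm,uv in(('gauge',(217,272)),('mold',(402,302))):
    p=C[uv[1],uv[0]]; print(nm,p)
    for cn,c in(('top',C),('scene',S)):
        for lo in np.arange(0.0,0.2,0.01):
            q=reg(c,p[0]-.1,p[0]+.1,p[1]-.1,p[1]+.1,lo,lo+.01)
            if len(q)>5:
                r=cv2.minAreaRect((q[:,:2]*1000).astype(np.float32)); print(cn,round(lo,3),len(q),q[:,:2].mean(0).round(4),np.median(q[:,2]).round(4),np.round(r[0],1),np.round(r[1],1),round(r[2],1))
E
```

```text
gauge [0.56169913 0.20574932 0.15608851]
top 0.0 1648 [0.5452 0.1861] 0.0016 [561.8 205.7] [199.8 199.9] 89.9
top 0.01 48 [0.5318 0.1966] 0.0128 [561.1 216.6] [120.3 105.2] 74.1
top 0.02 50 [0.5556 0.1847] 0.0259 [561.7 213.6] [114.6 108.1] 74.0
top 0.03 42 [0.5446 0.1813] 0.0342 [559.1 211.6] [110.9 104.1] 73.9
top 0.04 38 [0.547 0.175] 0.0434 [527.3 197.8] [ 80.9 159.6] 27.5
top 0.05 37 [0.548  0.1706] 0.0541 [526.4 200.6] [ 79.  156.9] 25.6
top 0.06 48 [0.5465 0.1756] 0.0645 [528.9 197.5] [ 79.4 155.5] 26.7
top 0.07 37 [0.5421 0.166 ] 0.0758 [560.2 211.4] [109.4 106.4] 74.0
top 0.08 39 [0.5481 0.1657] 0.0867 [527.3 197.6] [ 80.4 159.3] 27.4
top 0.09 36 [0.5405 0.1685] 0.0958 [526.  199.4] [ 79.1 156.5] 26.4
top 0.1 38 [0.546  0.1634] 0.1054 [528.3 192.9] [ 76.5 152. ] 29.7
top 0.11 1247 [0.5609 0.2161] 0.1184 [563.5 216.4] [121.4 110.7] 74.2
top 0.12 1190 [0.5626 0.2165] 0.1221 [562.9 215.9] [120.3 109.6] 73.9
top 0.13 72 [0.5605 0.2142] 0.1312 [563.4 214.6] [29.3 87.6] 62.5
top 0.14 17 [0.5588 0.204 ] 0.1441 [565.4 205.3] [35.4 17.6] 13.3
top 0.15 154 [0.5637 0.2146] 0.1544 [564.
[... 2279 characters left out ...]
 -0.1789] 0.0213 [ 493.2 -193.6] [117.6 117.4] 18.2
scene 0.03 77 [ 0.5042 -0.1764] 0.0347 [ 500.5 -178.8] [31.3 58.2] 61.5
scene 0.04 101 [ 0.5014 -0.1798] 0.0463 [ 496.5 -185.4] [41.7 58.8] 64.8
scene 0.05 75 [ 0.5021 -0.1806] 0.0538 [ 500.1 -184.1] [30.6 57.3] 53.3
scene 0.06 66 [ 0.501  -0.1795] 0.0651 [ 501.2 -183.4] [23.8 47.5] 51.4
scene 0.07 65 [ 0.5027 -0.1812] 0.0754 [ 501.6 -182.4] [23.1 47.1] 53.7
scene 0.08 72 [ 0.4989 -0.1838] 0.0864 [ 494.7 -193.6] [47.7 44.4] 88.7
scene 0.09 113 [ 0.4936 -0.1935] 0.0947 [ 494.  -194.3] [52.9 46.3] 82.3
scene 0.1 132 [ 0.4921 -0.1945] 0.1049 [ 490.5 -194.8] [50.2 50.7] 22.9
scene 0.11 7 [ 0.4901 -0.1903] 0.1106 [ 492.3 -192.3] [38.3 44.5] 64.3
```

View pics/crop1.png

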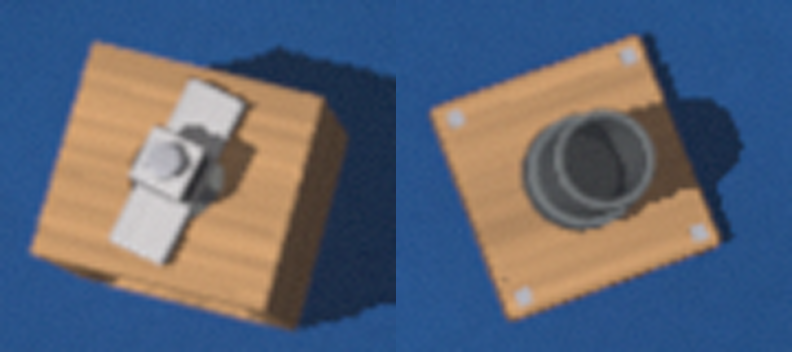

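The hub is at about (0.564, 0.215), with the bridge's x at -27.5°. The mold is at (0.4915, -0.195) with its rim at about 0.109. Moving over the gauge, with the jaws across the narrow bridge.

```bash
python3 -m crank '{"hand":[0,0,0,0,0],"translation":[[0,-0.0144,0.0453],[0,-0.0288,0.0906],[0,-0.0432,0.136],[0,-0.0576,0.181],[0,-0.072,0.226]],"dr":[[0.02,0,0],[0.04,0,0],[0.06,0,0],[0.08,0,0],[0.098,0,0]]}' 40; python3 - <<'E'
from h import *
s=sensors.observe();R=s['tool_rot'];p=s['position']
print(p,np.degrees(np.arctan2(R[1,1],R[0,1])),R.T@(np.array([.564,.215,.19])-p))
E
```

```text
time_s: 0.6
position: [0.3889, 0.3579, 0.2311]
tool_rot: [[-0.0, 0.462, 0.887], [-0.0, 0.887, -0.462], [-1.0, -0.0, -0.0]]
ft_force: [0.3, 0.1, 0.4]
grip_width: 0.0855
[0.38890984 0.35787687 0.23113083] 62.46946212320928 [ 0.04107471 -0.04575135  0.2213183 ]
```

```bash
python3 -m crank '{"hand":[0,0,0,0,0],"translation":[[0.005,-0.0092,0.0443],[0.01,-0.0184,0.0886],[0.02,-0.0275,0.133],[0.03,-0.0366,0.177],[0.041,-0.0458,0.2213]],"dr":[[0,0,0],[0,0,0],[0,0,0],[0,0,0],[0,0,0]]}'; python3 -m crank '{"hand":[0,0],"translation":[[0,0,0],[0,0,0]],"dr":[[0,0,0],[0,0,0]]}' >/dev/null; python3 - <<'E'
from h import *
s=sensors.observe();R=s['tool_rot'];p=s['position']
print(p,s['ft_force'],np.degrees(np.arctan2(R[1,1],R[0,1])),R.T@(np.array([.564,.215,.13])-p))
im,d=grab('top','top1'); im2,d2=grab('scene','scene1')
cv2.imwrite('pics/crop2.png',np.hstack([cv2.resize(im[170:350,130:310],(390,390)),cv2.resize(im2[200:380,330:510],(390,390))]))
E
```

```text
time_s: 1.1
position: [0.5641, 0.2151, 0.1897]
tool_rot: [[-0.0, 0.462, 0.887], [-0.0, 0.887, -0.462], [-1.0, -0.0, -0.0]]
ft_force: [-0.2, -0.1, 0.7]
grip_width: 0.0852
[0.56310176 0.2159474  0.18945905] [ 0.1041283  -0.03974911  1.32457813] 62.41780072734136 [ 0.05945742 -0.00036842  0.00132779]
```

View pics/crop2.png

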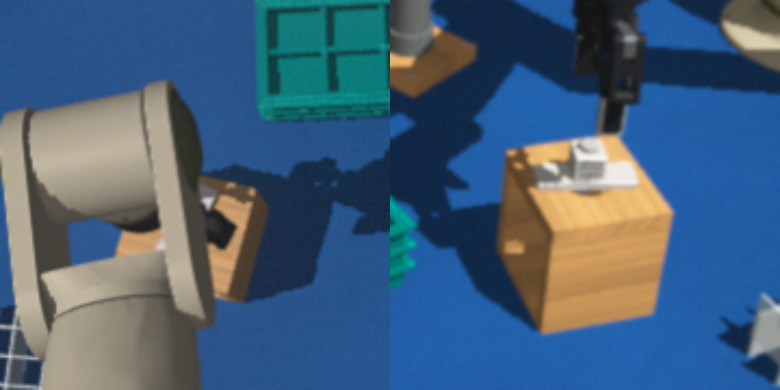

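The left crop (top) shows the arm hiding most of the rack. The right crop (scene) shows one finger at (610,115), up and to the right of the hub at (588,155). I'll check this against the projected tip positions.

```bash
python3 - <<'E'
from h import *
k,D,T=K('scene'); Ti=np.linalg.inv(T)
j=np.array([.463,.886,0]); p=np.array([.5631,.2159,.2025])
g=np.array([.564,.215,0])
P=np.array([p+.0475*j,p-.0475*j,p+[0,0,-.013],g+[0,0,.1605],g+[0,0,.154]])
uv=cv2.projectPoints(P,cv2.Rodrigues(Ti[:3,:3])[0],Ti[:3,3],k,D)[0].reshape(-1,2)
print(uv.round(1)); print(((uv-[330,200])*390/180+[390,0]).round(0))
d=np.load('pics/scene1.npy'); C=cloud('scene',d)
v,u=np.mgrid[225:265,415:450]; Z=C[225:265,415:450]
m=(Z[...,2]>.165)&(Z[...,2]<.24); q=Z[m]; print(len(q),q.min(0),np.median(q,axis=0),q.max(0))
q=q[q[:,2]<.22]; print(q.mean(0),q.min(0),q.max(0))
E
```

```text
[[429.7 261.6]
 [419.1 233.1]
 [423.4 252.5]
 [420.9 265.1]
 [420.6 267.8]]
[[606. 133.]
 [583.  72.]
 [592. 114.]
 [587. 141.]
 [586. 147.]]
284 [0.53388063 0.16952792 0.201998  ] [0.58604866 0.25817368 0.21785894] [0.59679996 0.27273288 0.23879395]
[0.56964604 0.22444437 0.21140012] [0.53388063 0.17149245 0.201998  ] [0.59614242 0.27001704 0.21999914]
```

Fingers are where expected. Descending to TCP z≈0.131 and closing at 60 N.

```bash
python3 -m crank '{"hand":[0,0,0,0,0],"translation":[[0.02,0,0.0005],[0.04,0,0.001],[0.05,0,0.001],[0.058,0,0.001],[0.058,0,0.001]],"dr":[[0,0,0],[0,0,0],[0,0,0],[0,0,0],[0,0,0]]}' 60; python3 -m crank '{"hand":[60,120,140,160,180],"translation":[[0,0,0],[0,0,0],[0,0,0],[0,0,0],[0,0,0]],"dr":[[0,0,0],[0,0,0],[0,0,0],[0,0,0],[0,0,0]]}';python3 -m crank '{"hand":[255,255,255,255,255],"translation":[[0,0,0],[0,0,0],[0,0,0],[0,0,0],[0,0,0]],"dr":[[0,0,0],[0,0,0],[0,0,0],[0,0,0],[0,0,0]]}'
```

```text
time_s: 1.9
position: [0.5633, 0.2166, 0.132]
tool_rot: [[-0.001, 0.461, 0.887], [-0.0, 0.887, -0.461], [-1.0, -0.001, -0.001]]
ft_force: [-1.0, -0.2, -0.5]
grip_width: 0.0856
time_s: 2.4
position: [0.564, 0.2161, 0.1328]
tool_rot: [[0.001, 0.462, 0.887], [0.0, 0.887, -0.462], [-1.0, 0.0, 0.001]]
ft_force: [-0.7, -0.9, 5.3]
grip_width: 0.0267
time_s: 2.9
position: [0.564, 0.2161, 0.1328]
tool_rot: [[0.001, 0.462, 0.887], [0.0, 0.887, -0.462], [-1.0, 0.0, 0.001]]
ft_force: [-1.4, -0.5, 5.3]
grip_width: 0.0267
```

```bash
python3 -m crank '{"hand":[255,255,255,255,255],"translation":[[-0.005,0,0],[-0.015,0,0],[-0.03,0,0],[-0.045,0,0],[-0.06,0,0]],"dr":[[0,0,0],[0,0,0],[0,0,0],[0,0,0],[0,0,0]]}';python3 -m crank '{"hand":[255,255,255,255,255],"translation":[[-0.015,0,0],[-0.03,0,0],[-0.045,0,0],[-0.06,0,0],[-0.07,0,0]],"dr":[[0,0,0],[0,0,0],[0,0,0],[0,0,0],[0,0,0]]}';  python3 -m crank '{"hand":[255,255],"translation":[[0,0,0],[0,0,0]],"dr":[[0,0,0],[0,0,0]]}';python3 - <<'E'
from h import *
im2,d2=grab('scene','scene2')
cv2.imwrite('pics/crop3.png',cv2.resize(im2[130:370,330:510],(540,600)) )
s=sensors.observe();R=s['tool_rot'];p=s['position']
print(R.T@(np.array([.4915,-.195,p[2]])-p))
E
```

```text
time_s: 3.4
position: [0.5638, 0.2161, 0.1932]
tool_rot: [[-0.0, 0.462, 0.887], [0.0, 0.887, -0.462], [-1.0, -0.0, -0.0]]
ft_force: [0.2, 0.8, -1.8]
grip_width: 0.0265
time_s: 3.9
position: [0.5639, 0.2162, 0.2638]
tool_rot: [[0.001, 0.462, 0.887], [0.0, 0.887, -0.462], [-1.0, 0.001, 0.001]]
ft_force: [0.4, 0.9, -1.8]
grip_width: 0.0267
time_s: 4.1
position: [0.5637, 0.2161, 0.2619]
tool_rot: [[-0.001, 0.462, 0.887], [-0.0, 0.887, -0.462], [-1.0, -0.0, -0.001]]
ft_force: [0.7, 0.3, -2.8]
grip_width: 0.027
[ 2.19443257e-04 -3.97930373e-01  1.25803293e-01]
```

View pics/crop3.png

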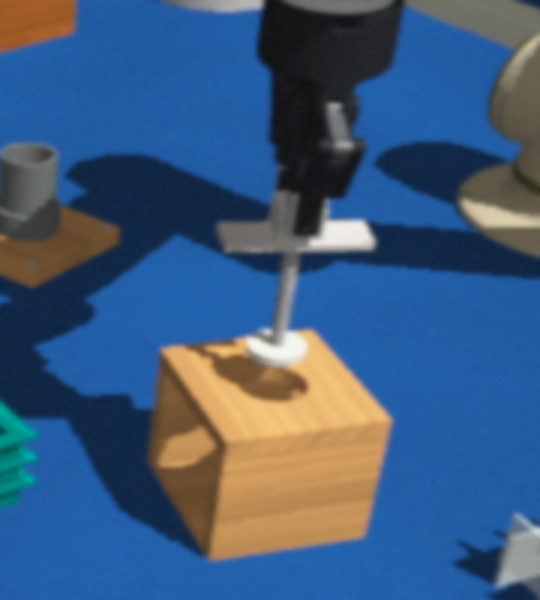

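The gauge is lifted and clear of the hole. The foot at (277,348) is below the hub at (300,225), leaning the same way as the rack's vertical edges, so it hangs upright. Carrying it to the mold.

```bash
python3 -m crank '{"hand":[255,255,255,255,255],"translation":[[0,-0.015,0.0047],[0,-0.04,0.0126],[0,-0.07,0.0221],[0,-0.1,0.0316],[0,-0.13,0.0411]],"dr":[[0,0,0],[0,0,0],[0,0,0],[0,0,0],[0,0,0]]}';python3 -m crank '{"hand":[255,255,255,255,255],"translation":[[0,-0.03,0.0095],[0,-0.06,0.019],[0,-0.09,0.0285],[0,-0.12,0.038],[0,-0.15,0.0474]],"dr":[[0,0,0],[0,0,0],[0,0,0],[0,0,0],[0,0,0]]}';  python3 -m crank '{"hand":[255,255,255,255,255],"translation":[[0,-0.03,0.0095],[0,-0.06,0.019],[0,-0.09,0.0285],[0,-0.11,0.0348],[0,-0.118,0.0373]],"dr":[[0,0,0],[0,0,0],[0,0,0],[0,0,0],[0,0,0]]}'; python3 -m crank '{"hand":[255,255,255],"translation":[[0,0,0],[0,0,0],[0,0,0]],"dr":[[0,0,0],[0,0,0],[0,0,0]]}';python3 - <<'E'
from h import *
im2,d2=grab('scene','scene3'); im,d=grab('top','top3')
cv2.imwrite('pics/crop4.png',np.hstack([cv2.resize(im2[100:260,270:410],(420,480)),cv2.resize(im[230:350,340:450],(380,480))]))
s=sensors.observe();R=s['tool_rot'];p=s['position']
print(p,s['ft_force'],R.T@(np.array([.4915,-.195,p[2]])-p))
C=cloud('scene',d2)
for lo in np.arange(.1,.26,.01):
    m=(abs(C[...,0]-.49)<.08)&(abs(C[...,1]+.195)<.08)&(C[...,2]>lo)&(C[...,2]<lo+.01); q=C[m]
    if len(q)>3:
        r=cv2.minAreaRect((q[:,:2]*1000).astype(np.float32)); print(round(lo,2),len(q),q.mean(0).round(4),np.round(r[0],1),np.round(r[1],1),round(r[2]))
E
```

```text
time_s: 4.65
position: [0.5395, 0.08, 0.2618]
tool_rot: [[-0.001, 0.462, 0.887], [-0.0, 0.887, -0.462], [-1.0, -0.001, -0.001]]
ft_force: [0.0, -1.0, -2.6]
grip_width: 0.0264
time_s: 5.15
position: [0.5121, -0.0749, 0.2619]
tool_rot: [[-0.001, 0.462, 0.887], [0.0, 0.887, -0.462], [-1.0, -0.0, -0.001]]
ft_force: [0.8, 0.8, -2.7]
grip_width: 0.0268
time_s: 5.65
position: [0.4907, -0.1971, 0.2617]
tool_rot: [[-0.001, 0.464, 0.886], [0.0, 0.886, -0.464], [-1.0, -0.0, -0.001]]
ft_force: [0.7, 0.1, -1.8]
grip_width: 0.0266
time_s: 5.95
position: [0.4918, -0.194, 0.2623]
tool_rot: [[-0.0, 0.46, 0.888], [0.0, 0.888, -0.46], [-1.0, 0.0, -0.0]]
ft_force: [0.2, 0.4, -2.6]
grip_width: 0.0269
[ 0.49189528 -0.19417919  0.26241316] [-0.50308405 -0.05026929 -1.71563805] [-2.49430173e-08 -9.10633219e-04  2.70815875e-05]
0.1 130 [ 0.4924 -0.1936  0.1052] [ 492.5 -194.6] [53.9 47.9] 84
0.11 6 [ 0.494  -0.1935  0.1105] [ 492.  -195.3] [39.7 41. ] 30
0.14 21 [ 0.5    -0.1827  0.1473] [ 501.7 -185.2] [13.7 33.4] 46
0.15 94 [ 0.4954 -0.1893  0.155 ] [ 495.2 -190.6] [35.6 35.2] 58
0.16 15 [ 0.4944 -0.1905  0.1651] [ 494.1 -190.6] [8. 8.] 74
0.17 13 [ 0.4953 -0.1903  0.175 ] [ 495.8 -188.9] [10.4  7.7] 56
0.18 15 [ 0.4953 -0.1892  0.1847] [ 496.1 -189.9] [ 6.4 12.1] 23
0.19 17 [ 0.4944 -0.1911  0.1947] [ 495.1 -192.2] [11.9 10.7] 38
0.2 17 [ 0.4945 -0.1894  0.2053] [ 495.1 -188.7] [ 8.8 10.3] 86
0.21 15 [ 0.4925 -0.1905  0.2151] [ 492.7 -190. ] [5.6 9.4] 84
0.22 15 [ 0.4939 -0.1901  0.2253] [ 494.1 -189.5] [9.4 7.6] 60
0.23 15 [ 0.494  -0.1909  0.2348] [ 494.  -192.5] [ 6.5 11.3] 3
0.24 46 [ 0.4979 -0.1824  0.2478] [ 496.8 -186.7] [19.3 88. ] 62
0.25 217 [ 0.4966 -0.188   0.2547] [ 494.1 -191.2] [35.8 89.2] 60
```

View pics/crop4.png

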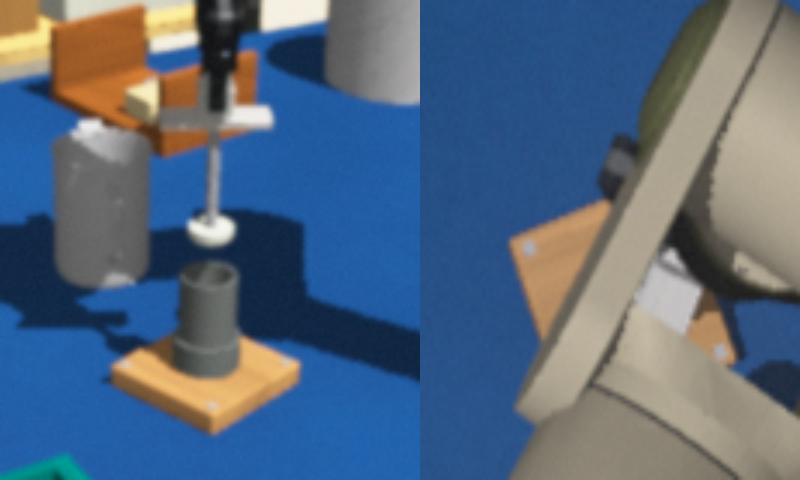

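Left crop: the foot at (212,232) hangs just over the tube mouth at (210,272) and is upright. The clouds agree to within about 2 mm, and the foot's chamfer takes that up. Lowering in steps and watching the force.

```bash
python3 -m crank '{"hand":[255,255,255,255,255],"translation":[[0.008,-0.0008,0],[0.016,-0.0008,0],[0.024,-0.0008,0],[0.03,-0.0008,0],[0.032,-0.0008,0]],"dr":[[0,0,0],[0,0,0],[0,0,0],[0,0,0],[0,0,0]]}';python3 -m crank '{"hand":[255,255,255,255,255],"translation":[[0.002,0,0],[0.004,0,0],[0.006,0,0],[0.008,0,0],[0.01,0,0]],"dr":[[0,0,0],[0,0,0],[0,0,0],[0,0,0],[0,0,0]]}'
```

```text
time_s: 6.55
position: [0.4912, -0.1956, 0.2293]
tool_rot: [[-0.001, 0.462, 0.887], [0.001, 0.887, -0.462], [-1.0, 0.0, -0.002]]
ft_force: [0.5, -0.8, -3.0]
grip_width: 0.0264
time_s: 7.05
position: [0.4914, -0.1958, 0.2203]
tool_rot: [[0.0, 0.462, 0.887], [-0.0, 0.887, -0.462], [-1.0, -0.0, 0.0]]
ft_force: [0.7, -0.4, -2.5]
grip_width: 0.0269
```

```bash
python3 -m crank '{"hand":[255,255,255,255,255],"translation":[[0.002,0,0],[0.004,0,0],[0.006,0,0],[0.008,0,0],[0.01,0,0]],"dr":[[0,0,0],[0,0,0],[0,0,0],[0,0,0],[0,0,0]]}'; python3 - <<'E'
from h import *
im2,d2=grab('scene','scene4')
cv2.imwrite('pics/crop5.png',cv2.resize(im2[130:250,290:390],(500,600)))
E
```

```text
time_s: 7.55
position: [0.4914, -0.1957, 0.2101]
tool_rot: [[-0.0, 0.462, 0.887], [-0.0, 0.887, -0.462], [-1.0, -0.0, -0.0]]
ft_force: [0.7, -0.2, -2.6]
grip_width: 0.0266
```

View pics/crop5.png

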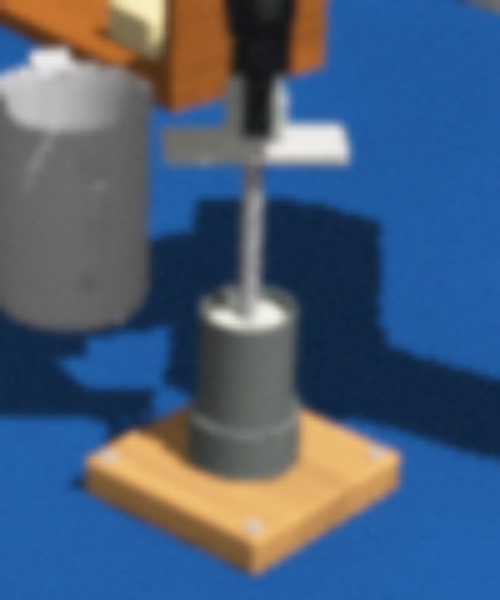

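The foot is inside the bore: the white foot top shows at (245,315) in the rim and there are no side forces. Lowering to just above the highest possible disc.

```bash
python3 -m crank '{"hand":[255,255,255,255,255],"translation":[[0.006,0,0],[0.012,0,0],[0.018,0,0],[0.024,0,0],[0.03,0,0]],"dr":[[0,0,0],[0,0,0],[0,0,0],[0,0,0],[0,0,0]]}'; python3 -m crank '{"hand":[255,255,255,255,255],"translation":[[0.006,0,0],[0.012,0,0],[0.017,0,0],[0.02,0,0],[0.022,0,0]],"dr":[[0,0,0],[0,0,0],[0,0,0],[0,0,0],[0,0,0]]}'
```

```text
time_s: 8.1
position: [0.4913, -0.1957, 0.1797]
tool_rot: [[-0.0, 0.462, 0.887], [0.0, 0.887, -0.462], [-1.0, 0.0, -0.0]]
ft_force: [0.5, 0.2, -3.2]
grip_width: 0.0265
time_s: 8.6
position: [0.4914, -0.1957, 0.1581]
tool_rot: [[-0.0, 0.462, 0.887], [0.0, 0.887, -0.462], [-1.0, 0.0, -0.0]]
ft_force: [-0.6, -0.1, -1.8]
grip_width: 0.0269
```

```bash
python3 -m crank '{"hand":[255,255,255,255,255],"translation":[[0.001,0,0],[0.002,0,0],[0.003,0,0],[0.004,0,0],[0.004,0,0]],"dr":[[0,0,0],[0,0,0],[0,0,0],[0,0,0],[0,0,0]]}'
```

```text
time_s: 9.1
position: [0.4914, -0.1957, 0.1542]
tool_rot: [[-0.0, 0.462, 0.887], [0.0, 0.887, -0.462], [-1.0, 0.0, -0.0]]
ft_force: [-0.9, -0.0, -1.5]
grip_width: 0.027
```

```bash
python3 -m crank '{"hand":[255,255,255,255],"translation":[[0.001,0,0],[0.002,0,0],[0.003,0,0],[0.003,0,0]],"dr":[[0,0,0],[0,0,0],[0,0,0],[0,0,0]]}' | grep -E 'pos|ft'
```

```text
position: [0.4913, -0.1957, 0.1511]
ft_force: [0.1, -0.4, -2.1]
```

```bash
python3 -m crank '{"hand":[255,255,255,255],"translation":[[0.001,0,0],[0.002,0,0],[0.003,0,0],[0.003,0,0]],"dr":[[0,0,0],[0,0,0],[0,0,0],[0,0,0]]}' | grep -E 'pos|ft'
```

```text
position: [0.4914, -0.1957, 0.1484]
ft_force: [-0.2, 0.3, -1.3]
```

```bash
python3 -m crank '{"hand":[255,255,255,255],"translation":[[0.001,0,0],[0.002,0,0],[0.003,0,0],[0.003,0,0]],"dr":[[0,0,0],[0,0,0],[0,0,0],[0,0,0]]}' | grep -E 'pos|ft'
```

```text
position: [0.4915, -0.1958, 0.1455]
ft_force: [-0.5, 0.3, 4.0]
```

Contact: Fz rose from -2 to +4 N, so the foot is on the disc and the bridge has started to slide. I'll hold briefly, then slide further.

```bash
python3 -m crank '{"hand":[255,255,255],"translation":[[0,0,0],[0,0,0],[0,0,0]],"dr":[[0,0,0],[0,0,0],[0,0,0]]}' | grep -E 'pos|ft';python3 -m crank '{"hand":[255,255,255,255,255],"translation":[[0.002,0,0],[0.004,0,0],[0.006,0,0],[0.008,0,0],[0.01,0,0]],"dr":[[0,0,0],[0,0,0],[0,0,0],[0,0,0],[0,0,0]]}' | grep -E 'pos|ft'
```

```text
position: [0.4915, -0.1958, 0.1454]
ft_force: [0.5, -0.5, 4.2]
position: [0.4914, -0.1958, 0.1351]
ft_force: [0.3, -1.0, 4.4]
```

```bash
python3 -m crank '{"hand":[255,255,255,255,255],"translation":[[0.002,0,0],[0.004,0,0],[0.006,0,0],[0.008,0,0],[0.009,0,0]],"dr":[[0,0,0],[0,0,0],[0,0,0],[0,0,0],[0,0,0]]}' | grep -E 'pos|ft'
```

```text
position: [0.4914, -0.1958, 0.1261]
ft_force: [-1.4, -1.1, 4.0]
```

```bash
for i in 1; do python3 -m crank '{"hand":[255,255,255],"translation":[[0.0005,0,0],[0.001,0,0],[0.001,0,0]],"dr":[[0,0,0],[0,0,0],[0,0,0]]}' | grep -E 'pos|ft'; done
```

```text
position: [0.4914, -0.1957, 0.1253]
ft_force: [0.5, -0.7, 3.2]
```

```bash
python3 -m crank '{"hand":[255,255,255],"translation":[[0.0005,0,0],[0.001,0,0],[0.001,0,0]],"dr":[[0,0,0],[0,0,0],[0,0,0]]}' | grep -E 'pos|ft'
```

```text
position: [0.4914, -0.1957, 0.1242]
ft_force: [0.4, -0.5, 3.9]
```

```bash
python3 -m crank '{"hand":[255,255,255],"translation":[[0.0005,0,0],[0.001,0,0],[0.001,0,0]],"dr":[[0,0,0],[0,0,0],[0,0,0]]}' | grep -E 'pos|ft'
```

```text
position: [0.4914, -0.1957, 0.1234]
ft_force: [-0.4, -0.7, 4.7]
```

```bash
python3 -m crank '{"hand":[255,255,255],"translation":[[0.0005,0,0],[0.001,0,0],[0.001,0,0]],"dr":[[0,0,0],[0,0,0],[0,0,0]]}' | grep -E 'pos|ft'
```

```text
position: [0.4915, -0.1958, 0.1234]
ft_force: [-2.6, 0.5, 13.3]
```

```bash
python3 -m crank '{"hand":[255,255,255],"translation":[[0.0003,0,0],[0.0006,0,0],[0.0006,0,0]],"dr":[[0,0,0],[0,0,0],[0,0,0]]}' | grep -E 'pos|ft'
```

```text
position: [0.4915, -0.1958, 0.1233]
ft_force: [-5.3, 0.9, 19.2]
```

The bridge is on the rim at TCP z=0.1234. Net rim push is about 15 N (19 N minus the 4 N sliding baseline). I'll ease back to about 10 N and hold.

```bash
python3 -m crank '{"hand":[255,255,255],"translation":[[-0.0004,0,0],[-0.0004,0,0],[-0.0004,0,0]],"dr":[[0,0,0],[0,0,0],[0,0,0]]}' | grep -E 'time|pos|ft'
```

```text
time_s: 13.4
position: [0.4914, -0.1958, 0.1233]
ft_force: [-4.4, 0.0, 15.0]
```

```bash
for i in 1 2 3 4; do python3 -m crank '{"hand":[255,255,255,255,255],"translation":[[0,0,0],[0,0,0],[0,0,0],[0,0,0],[0,0,0]],"dr":[[0,0,0],[0,0,0],[0,0,0],[0,0,0],[0,0,0]]}' | grep -E 'time|pos|ft'; done
```

```text
time_s: 13.9
position: [0.4914, -0.1958, 0.1233]
ft_force: [-4.3, 0.7, 15.3]
time_s: 14.4
position: [0.4914, -0.1958, 0.1233]
ft_force: [-4.1, 1.1, 15.1]
time_s: 14.9
position: [0.4914, -0.1958, 0.1233]
ft_force: [-3.6, 0.7, 15.3]
time_s: 15.4
position: [0.4914, -0.1958, 0.1233]
ft_force: [-4.7, 0.3, 15.6]
```

Steady 15.3 N total for 2 s, which puts the rim push between about 10 and 15 N. Now unload, release and rise.

```bash
python3 -m crank '{"hand":[255,255,255],"translation":[[-0.0005,0,0],[-0.001,0,0],[-0.001,0,0]],"dr":[[0,0,0],[0,0,0],[0,0,0]]}' | grep -E 'pos|ft'; for i in 1 2; do python3 -m crank '{"hand":[0,0,0,0,0],"translation":[[0,0,0],[0,0,0],[0,0,0],[0,0,0],[0,0,0]],"dr":[[0,0,0],[0,0,0],[0,0,0],[0,0,0],[0,0,0]]}'; done
```

```text
position: [0.4914, -0.1957, 0.1234]
ft_force: [-2.1, -0.3, 6.4]
time_s: 16.2
position: [0.4913, -0.1956, 0.123]
tool_rot: [[-0.0, 0.462, 0.887], [0.0, 0.887, -0.462], [-1.0, 0.0, -0.0]]
ft_force: [0.2, -0.7, -0.3]
grip_width: 0.0854
time_s: 16.7
position: [0.4914, -0.1957, 0.1231]
tool_rot: [[-0.0, 0.462, 0.887], [0.0, 0.887, -0.462], [-1.0, -0.0, -0.0]]
ft_force: [0.0, -0.5, 0.7]
grip_width: 0.0853
```

```bash
python3 -m crank '{"hand":[0,0,0,0,0],"translation":[[-0.01,0,0],[-0.03,0,0],[-0.06,0,0],[-0.09,0,0],[-0.13,0,0]],"dr":[[0,0,0],[0,0,0],[0,0,0],[0,0,0],[0,0,0]]}'|grep -E 'pos|ft';python3 -m crank '{"hand":[0,0,0,0,0],"translation":[[0,0.04,0],[0,0.08,0],[0,0.12,0],[0,0.16,0],[0,0.2,0]],"dr":[[0,0,0],[0,0,0],[0,0,0],[0,0,0],[0,0,0]]}'|grep -E 'pos|ft';python3 -m crank '{"hand":[0,0],"translation":[[0,0,0],[0,0,0]],"dr":[[0,0,0],[0,0,0]]}'|grep -E 'time|pos|ft'; python3 - <<'E'
from h import *
im2,d2=grab('scene','scene6'); im,d=grab('top','top6')
cv2.imwrite('pics/crop6.png',np.hstack([cv2.resize(im2[130:250,290:390],(400,480)),cv2.resize(im[250:350,355:438],(398,480))]))
for n,D in(('top',d),('scene',d2)):
  C=cloud(n,D)
  for lo,hi in((.09,.105),(.105,.113),(.113,.12),(.12,.135),(.135,.15),(.15,.18)):
    m=(abs(C[...,0]-.49)<.07)&(abs(C[...,1]+.195)<.07)&(C[...,2]>lo)&(C[...,2]<hi); q=C[m]
    if len(q)>3:
        r=cv2.minAreaRect((q[:,:2]*1000).astype(np.float32)); print(n,lo,len(q),np.median(q[:,2]).round(4),np.round(r[0],1),np.round(r[1],1),round(r[2]))
E
```

```text
position: [0.4908, -0.1954, 0.2543]
ft_force: [-0.2, -0.4, -0.2]
position: [0.5842, -0.0167, 0.2541]
ft_force: [-0.2, 0.4, -0.5]
time_s: 17.9
position: [0.5837, -0.0178, 0.2535]
ft_force: [-0.7, 0.6, -0.1]
top 0.09 20 0.1013 [ 487.5 -192. ] [46. 21.] 70
top 0.105 68 0.1101 [ 491.6 -189.9] [55.2 54.3] 34
top 0.113 321 0.1176 [ 491.8 -193.8] [40.8 91.8] 71
top 0.12 95 0.1217 [ 492.5 -193.6] [29.1 87.7] 62
top 0.135 132 0.1438 [ 492.3 -193.9] [28.4 28.3] 61
top 0.15 57 0.1759 [ 492.3 -194.5] [15.9 15.9] 42
scene 0.09 106 0.098 [ 499.6 -183.1] [23.5 48.9] 57
scene 0.105 85 0.1095 [ 500.5 -185.5] [25.7 90.6] 50
scene 0.113 182 0.1166 [ 493.9 -192. ] [35.2 89.3] 62
scene 0.12 59 0.1271 [ 498.9 -183.1] [11.1 25.7] 68
scene 0.135 83 0.142 [ 492.9 -191.4] [32.2 27.8] 59
scene 0.15 52 0.1691 [ 492.3 -194.5] [15.9 21.4] 2
```

View pics/crop6.png

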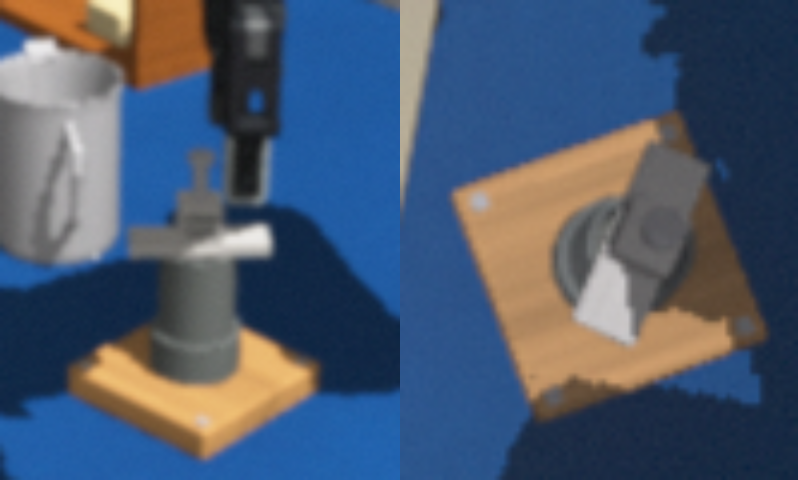

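The bridge sits flush on the rim, at (200,243) in the left crop. The hub, at (492.3, -193.9) mm, is within about 1.5 mm of the mold axis and the head is straight above it. Handing in.

```bash
python3 -c "
from rig import env; print(env.close_job())"
```

```text
the job is handed in; nothing more can be done
None
```

The gauge is standing in the mold with its foot on the disc and its bridge on the rim. I handed the job in at about 18 s of the 58 s; no verdict was reported.

- **Foot on the disc:** the wrist reading jumped from about -2 N to +4 N when the foot touched, with the bridge still about 24 mm above the rim. I held it there for about 0.3 s before sliding the bridge down.
- **Bridge on the rim:** it landed with the TCP at 0.1234 m. The total push peaked at about 19 N, then I eased back and held about 15 N for 2 s. That leaves 10 to 15 N on the rim, because I can't tell exactly how much the rod's friction carried.
- **Release:** I eased the push to 6 N, opened the gripper and withdrew; the wrist force was back near zero. The arm now stands clear of everything.
- **Last camera check:**
  - The hub is about 1.5 mm from the mold axis.
  - The head is directly above the hub (within 1 mm), so the gauge is upright.
  - The bridge underside is at about 109.7 mm, against a rim measured at about 109 mm; the difference is within camera accuracy.
- **Not checked directly:** whether the tube or disc shifted. The TCP height stayed constant during the hold, which suggests the tube did not. I also did not re-measure the trays, jug and dividers; the arm passed well clear of them.

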